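Zero a spectrophotometer on its blank

TASK

Zero the spectrophotometer on its blank: push the cell-changer knob at its front all the way in and push the open sample lid down until it is fully shut, in either order, then press the long zero key right down for a moment and let it come up again. Work gently with the fingertips, pinching nothing, and leave the other keys alone and everything that stands on and around the instrument where it is.

Things in the scene. Friction and masses are not known exactly. Their poses are not given: they have to be found in the camera images.
- spectro: white bench instrument, fixed; mm: 300 deep (x, front to back) x 420 wide (y, to the left facing it) x 160 high; origin: centre of its underside. Front face x=-150. x>0: optics housing, 160 high. Front half, y>0: console sloping up 0.21 rad from 85 at the front to 117, row of four keys. Front half, y<0: sample compartment, 115 high, with a black well (x -128 to -16, y -185 to -35) under the lid
- rod_end (a point): centre of the front end of the black knob (20 diameter, 16 long, axis along instrument x, 70 above the bench, at instrument y=-110) of the cell changer, whose 8 mm steel rod comes out of the compartment's front face. Fully home, this point is 32 in front of that face (instrument x=-182). Frame as the instrument's
- rod (a joint): how far the cell-changer rod is pulled out, m: 0 = fully home against its stop, 0.045 = fully out. It slides along the instrument's x, pushing it to +x brings it home; about 2.5 N of friction, it stays where it is left
- lid_hinge (a point): middle of the lid's hinge line, which runs along instrument y at the back of the sample compartment (instrument x=-5, y=-110, 115.5 above the bench) on the lid's underside; frame turns with the lid
- lid_edge (a point): middle of the free edge of the lid's outer (upper) face. The lid is a grey plate 135 long from the hinge, 170 wide along it, 12 thick, its outer face 12 from the hinge line; a lip 50 wide sticks out 10 beyond the free edge. Shut, the outer face is level, 127.5 above the bench
- lid (a joint): opening angle of the lid, rad: 0 = shut, flat on the compartment; at 1.3 it stands nearly upright. The free edge swings up and back; a friction hinge holds it wherever it is left (about 3 N square to the lid at the edge moves it)
- zero_key_top (a point): centre of the top of the zero key: the one long key, 46 wide (instrument y) x 18, at the right end of the row, next to the sample compartment. It stands 7 proud of the sloping console and moves 4 square to it. Its z axis is the key's outward normal
- zero_key (a joint): how far the zero key is pressed, m: 0 = up, 0.004 = right down (takes 5 N; springs back)
- key_a (a joint): travel of another key, not to be pressed: square, 20 x 18, its centre 56 to the left (instrument +y) of the zero key's centre; 0 = up, 0.004 = down
- key_b (a joint): travel of another key, not to be pressed: square, 20 x 18, its centre 96 to the left (instrument +y) of the zero key's centre; 0 = up, 0.004 = down
- key_c (a joint): travel of another key, not to be pressed: square, 20 x 18, its centre 136 to the left (instrument +y) of the zero key's centre; 0 = up, 0.004 = down
- vial_amber: bystander: small amber screw-cap vial, diameter 24, height 59; origin at the centre of its underside
- vial_clear: bystander: small clear screw-cap vial, diameter 24, height 59; origin at the centre of its underside
- beaker: bystander: small glass beaker, diameter 60, height 70; origin at the centre of its underside
- wash_bottle: bystander: white wash bottle with bent spout, diameter 72, about 205 high with the spout; origin at the centre of its underside
- tube_rack: bystander: white rack 70 x 160 x 60 with three capped tubes standing to 113; origin at the centre of its underside
- watch_glass: bystander: shallow glass dish, diameter 80, height 12; origin at the centre of its underside
- cell_box: bystander: clear open box for cells, 50 x 90 x 45, standing on the optics housing (160 high) of the instrument; origin at the centre of its underside

How it is judged:
On the way, in this order (a step that is already met when the one before it is completed fails the run):
1. the rod is fully home and the lid is shut (value of joint rod below 0.003 m and value of joint lid below 0.03 rad), for 0.1 s.
2. the zero key is pressed right down with the rod home and the lid shut (all of step 1 and value of joint zero_key above 0.003 m), for 0.1 s.
At the end, for the whole second after the job is handed in: the rod is within 3 mm of home, the lid within 0.03 rad of shut, all keys are up again (within 1 mm), and every loose thing stands at rest within 15 mm of where it was (all of step 1 and value of joint each of zero_key, key_a, key_b, key_c below 0.001 m and distance of each of vial_amber, vial_clear, beaker, wash_bottle, tube_rack, watch_glass, cell_box from where it was at the start of the episode below 0.015 m and linear speed of each of vial_amber, vial_clear, beaker, wash_bottle, tube_rack, watch_glass, cell_box below 0.02 m/s); the robot touches nothing.
It fails at once if the zero key is pressed before the rod is home and the lid is shut (value of joint zero_key above 0.002 m and (value of joint lid above 0.05 rad or value of joint rod above 0.006 m)).
It fails at once if another key is pressed (value of joint any of key_a, key_b, key_c above 0.002 m).
It fails at once if the knob or the lid is gripped, hooked or lifted: the fingers touch while the grasp point between them is behind the knob's end, or within or under the lid plate (contact force between the fingers and spectro above 1 N and ((distance between the grasp point and rod_end below 0.03 m and x of the grasp point in the frame of rod_end above 0.004 m) or (x of the grasp point in the frame of lid_hinge between -0.145 and 0 m and y of the grasp point in the frame of lid_hinge between -0.085 and 0.085 m and z of the grasp point in the frame of lid_hinge between -0.04 and 0.01 m))).
It fails at once if the instrument is rammed (more than 90 N from the fingers) (contact force between the fingers and spectro above 90 N).
It fails at once if a loose thing is moved by more than 15 mm, lifted or tipped (distance of any of vial_amber, vial_clear, beaker, wash_bottle, tube_rack, watch_glass, cell_box from where it was at the start of the episode above 0.015 m or angle between any of vial_amber, vial_clear, beaker, wash_bottle, tube_rack, watch_glass, cell_box's own z axis and vertical above 0.3 rad).
It also fails if it takes over 51 s, if anything falls off the work surface, if the arm or the gripper's body presses on something with over 40 N, if the wrist force passes 120 N, or if a joint passes its speed limit or range.

ROBOT

A 6-joint arm with a two-finger parallel gripper is mounted at the origin on the work surface. World frame = base frame: x ahead of the robot, y to its left, z up, the work surface at z = 0. Lengths are in m, angles in rad, forces in N, time in s.
With the tool pointing down it reaches from about 0.35 to 0.725 m from the base axis. Payload 6 kg.
Tool frame: the origin (TCP) lies at the very end of the fingers, on their centre line; the grasp point (between the pads) lies 19 mm behind it (manip.grip_depth is the distance from the TCP to the grasp point, in m); z points along the fingers, y is the direction in which the jaws open and shut (so a half turn about z gives the same grasp; the last joint's range is limited). The gripper opens to 85 mm and grips with 20 to 120 N. Pads are 22 mm wide; open, the fingers measure 114 mm over their backs; the gripper's body (76 mm by 85 mm) begins 54 mm behind the grasp point. The pads swing forward as they close: fully open they stand 13 mm farther back than shut.
Start: joints at [1.638, 0.04, 0.085, 0, -1.615, -0.334], TCP at [0.158, 0.579, 0.231] pointing down, gripper open.
Joint ranges: [-2.56, 2.56], [-1.29, 2.01], [-1.08, 1.49], [-3.29, 1.98], [-2.81, -0.18], [-2.99, 2.99]. Speed limits (rad/s): [2.57, 2.57, 3.01, 3.14, 3.14, 3.14].

INTERFACE

Orientations are given as [roll, pitch, yaw] about the fixed x, y, z axes, in that order (R = Rz(yaw) Ry(pitch) Rx(roll)).
In Python, from station import state, optics, sign_off, manip gives the robot as it stands. The module is installed in compiled form; this text tells all that it offers.
- The arm moves only by the tool carry_out, never from a script. Its arguments are lists of equal length, an entry for each row: "linear": the shift along the tool's x, y, z in mm, a list of three; "roll": the turn about the tool's z in rad; "fingers": the finger opening in mm, from 0 to 85.4. A call has 1 to 10 rows; each row is the pose to reach, as a shift and turn from the pose commanded when the call began, along the tool's axes at that moment; what a row does not reach only later rows make up. A row lasts 1/12 s, in which the tool goes at most 41.7 mm and 7.16 degrees, less where a joint would pass 70% of its speed; a pose out of reach is approached as far as the arm can. A call with a gripper value outside its range is refused whole. The fingers move at their own pace and stop on an object; "squeeze" is the grip in N (left out, the last holds). Time passes only in rows, so rows that repeat a pose let the fingers close. It gives the time, the measured TCP pose, the force and the opening at its end, in the units of the state.
- state(): the state, without advancing time (a new reading comes with each control period).
- optics.grab_frame(name): name is "scene" or "top"; returns the picture (480x640x3 uint8, red, green, blue); there is no depth.
- optics.camera_model(name): a dict with "fx", "fy", "cx", "cy" (pixels), "k1" (the pictures are not rectified: a ray, as slopes to the right and down, at radius r is drawn at 1 + k1 r^2 times it, then the intrinsics apply), "world_from_camera" (4x4, takes a point from camera to world coordinates). Camera axes: x right, y down, z forward; pixel columns grow to the right and rows downward; lengths in m; the calibration is good to about 2 mm. A picture is of the moment at which its call begins. camera_model takes no time and is no camera call.
- sign_off(): hands the job in, once; it reports no verdict.
The state is a dict: "t": time; "joints": joint angles; "dq": joint speeds; "joint_efforts": joint torques, N m; "ee_pos": TCP position; "eef_rot": TCP orientation; "ft_force": force on the tool from outside, world axes, zero at the start; "moment": the same for the moment, N m; "grip_width": finger opening in m.
Only numpy, scipy, OpenCV 4.12 (cv2) and the standard library are available. Lean on these libraries where they do the work, as an engineer would, in place of code of your own. Each camera call takes 0.05 s, during which the arm holds its last target. There are 200 camera calls.

## Working session

There is one attempt and no reset: what is moved stays moved. The work goes in short steps, Python scripts to look and compute and a tool call to move; the robot and the scene stay as the last step left them, time stands still between calls to the robot, and variables do not carry over. Pictures are saved under pics/ and viewed, about 8 in all and at most 12, crops included, and the job is handed in when it is done.

Besides the shell and the picture viewer there is one more tool, called after "Emit:" as name(argument=value, ...), one argument or row to a line, values as JSON. carry_out: Moves the arm, as the interface text tells. Its arguments: {"type":"object","properties":{"linear":{"type":"array"},"roll":{"type":"array"},"fingers":{"type":"array"},"squeeze":{"type":"number"}},"required":["linear","roll","fingers"]}

```bash
mkdir -p pics; python3 - <<'E'
from station import state, optics, manip
import cv2, numpy as np
print(state()); print(manip.grip_depth)
for n in("scene","top"):
    f=optics.grab_frame(n); cv2.imwrite(f"pics/{n}0.png",f[:,:,::-1]); m=optics.camera_model(n); print(n,{k:(np.round(v,4).tolist()) for k,v in m.items()})
E
```

```text
{'t': 0.0, 'joints': array([ 1.63771853e+00,  4.08010801e-02,  8.37761399e-02, -4.82360893e-04,
       -1.61551725e+00, -3.33706482e-01]), 'dq': array([-1.04001745e-05,  8.26033354e-06,  1.96623404e-03,  6.23312774e-04,
        1.13084866e-03,  1.32079133e-03]), 'joint_efforts': array([-1.00230340e-03, -3.68202782e+01,  3.47401285e+01,  6.93206549e+00,
       -5.56052881e-03, -4.44651729e-07]), 'ee_pos': array([0.15800346, 0.57846224, 0.23026221]), 'eef_rot': array([ 3.13978525e+00, -1.16520572e-04, -2.66763027e-01]), 'ft_force': array([0.49850027, 0.44766296, 0.60531227]), 'moment': array([-0.00581547, -0.00282228, -0.0059768 ]), 'grip_width': 0.08558388063284963}
0.0187
scene {'fx': 504.0461, 'fy': 504.0461, 'cx': 326.6259, 'cy': 240.0461, 'k1': 0.0295, 'world_from_camera': [[0.9385, 0.3011, -0.1689, 0.7872], [0.3451, -0.8012, 0.4888, -0.4175], [0.0119, -0.5171, -0.8559, 0.9566], [0.0, 0.0, 0.0, 1.0]]}
top {'fx': 479.2464, 'fy': 479.2464, 'cx': 322.0466, 'cy': 230.39, 'k1': 0.0124, 'world_from_camera': [[-0.0007, -0.985, 0.1725, 0.4228], [-0.9998, 0.0044, 0.0209, 0.0353], [-0.0214, -0.1725, -0.9848, 1.2008], [0.0, 0.0, 0.0, 1.0]]}
```

View pics/scene0.png

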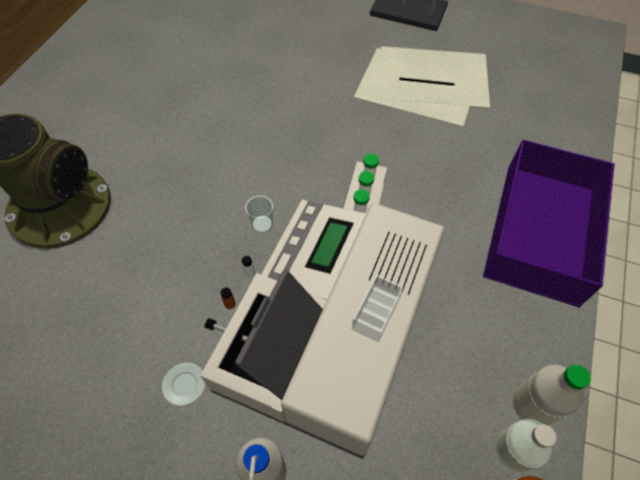

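View pics/top0.png

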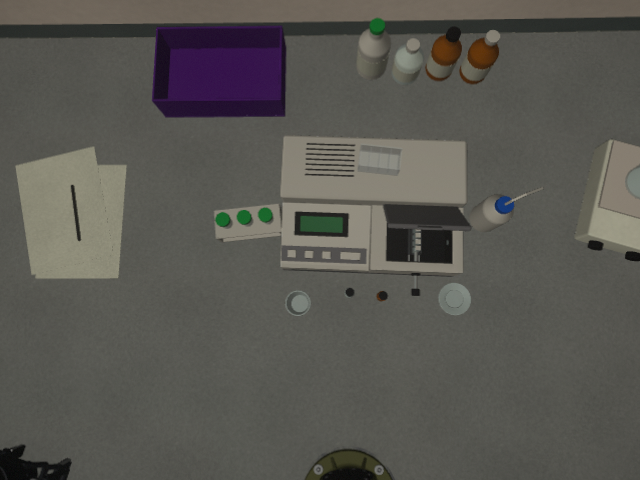

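Top view: instrument at about cols 281–467, rows 137–272, nearly aligned with world axes. The knob is at (415,292), the lid edge near row 206, the zero key at (353,256), and the amber vial at (382,296), left of the knob. I'll enlarge for precise points.

```bash
python3 - <<'E'
import cv2
a=cv2.imread("pics/top0.png")[125:315,270:510]; cv2.imwrite("pics/t_crop.png",cv2.resize(a,None,fx=3.3,fy=3.15 if 0 else 3.3-0.2*0,interpolation=cv2.INTER_CUBIC)[:600,:800])
b=cv2.imread("pics/scene0.png")[190:460,150:450]; cv2.imwrite("pics/s_crop.png",cv2.resize(b,None,fx=2.2,fy=2.2,interpolation=cv2.INTER_CUBIC))
E
```

```text
(no output)
```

View pics/t_crop.png

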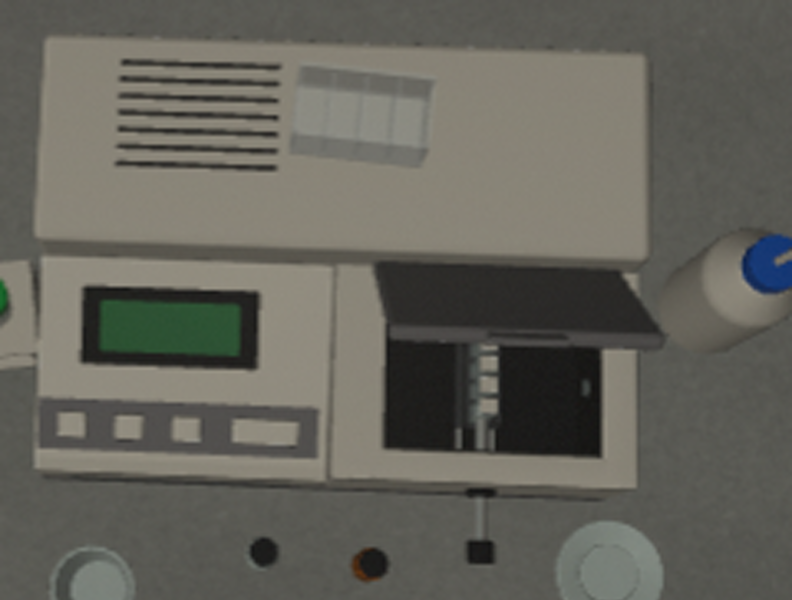

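View pics/s_crop.png

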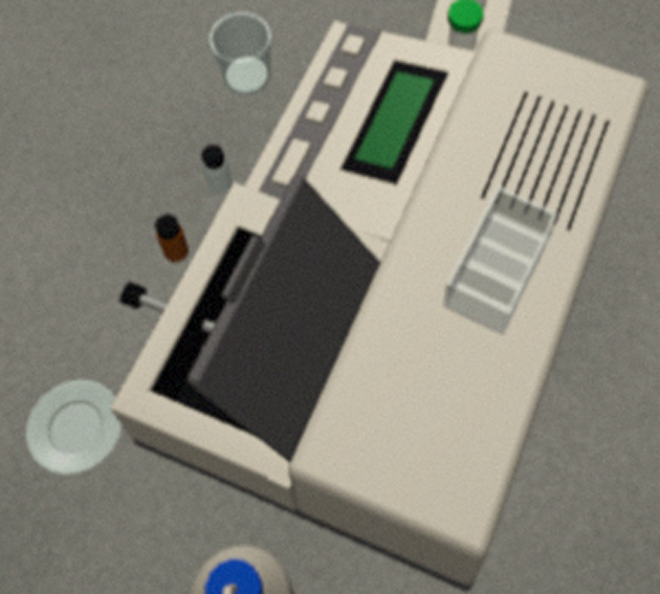

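Top crop: knob front end about (481,562), key row at y≈430 with the zero key at (265,432), and the lid's outer free edge at (390,326)–(658,335). Scene crop: that lid edge runs (190,383)–(305,180). Fitting the pose now.

```bash
cat > h.py <<'E'
import numpy as np
from station import optics
from scipy.optimize import least_squares, brentq
C={n:optics.camera_model(n) for n in("scene","top")}
def proj(n,P):
    m=C[n];T=np.linalg.inv(np.array(m["world_from_camera"]));p=T[:3,:3]@P+T[:3,3];s=p[:2]/p[2];s=s*(1+m["k1"]*(s@s))
    return np.array([m["fx"]*s[0]+m["cx"],m["fy"]*s[1]+m["cy"]])
def world(q,p):
    c,s=np.cos(q[2]),np.sin(q[2]);x,y,z=np.array(p)/1000
    return np.array([q[0]+c*x-s*y,q[1]+s*x+c*y,z])
def T(u,v): return np.array([270+u/3.3,125+v/3.3])
def S(u,v): return np.array([150+u/2.2,190+v/2.2])
def onplane(n,uv,z,g=(.6,-.1)): return least_squares(lambda a:proj(n,np.array([a[0],a[1],z]))-uv,g).x
E
cat > fit.py <<'E'
from h import *
np.set_printoptions(precision=4,suppress=True)
K=[("top",T(47,38),(150,210,160)),("top",T(646,54),(150,-210,160)),("top",T(649,260),(0,-210,160)),("top",T(36,238),(0,210,160)),
("top",T(636,488),(-150,-210,115)),("top",T(35,468),(-150,210,85)),("top",T(385,450),(-128,-35,115)),("top",T(602,457),(-128,-185,115)),
("scene",S(645,82),(150,210,160)),("scene",S(295,466),(0,-210,160)),("scene",S(478,553),(150,-210,160)),("scene",S(118,410),(-150,-210,115)),("scene",S(152,390),(-128,-185,115)),("scene",S(243,230),(-128,-35,115))]
r=least_squares(lambda q:np.concatenate([proj(n,world(q,p))-uv for n,uv,p in K]),[.6,-.1,0],loss="soft_l1")
q=r.x;print("pose",q);print(np.array([proj(n,world(q,p))-uv for n,uv,p in K]))
def lid(th,y,l=135,t=12): return (-5-l*np.cos(th)+t*np.sin(th),y,115.5+l*np.sin(th)+t*np.cos(th))
L=[("top",T(390,326),-25),("top",T(658,335),-195),("scene",S(305,180),-25),("scene",S(190,383),-195)]
f=lambda th:np.concatenate([proj(n,world(q,lid(th[0],y)))-uv for n,uv,y in L])
for g in(.5,1.1):
    a=least_squares(f,[g],loss="soft_l1");print("lid",a.x,f(a.x).reshape(-1,2))
th=a.x[0]
R=lambda d:(-182-d,-110,70)
# rod: top knob front top edge (z=80) and scene knob centre
for n,uv,p in(("top",T(481,564),lambda d:(-182-d,-110,80)),("scene",S(132,295),lambda d:(-174-d,-110,70))):
    a=least_squares(lambda d:proj(n,world(q,p(d[0])))-uv,[30]);print("rod",n,a.x,a.fun)
# zero key
k=lambda a:(a[0],a[1],85+(a[0]+150)*np.tan(.21)+7/np.cos(.21))
for n,uv in(("top",T(265,432)),("scene",S(291,163))):
    a=least_squares(lambda a:proj(n,world(q,k(a)))-uv,[-110,30]);print("key",n,a.x,k(a.x))
for nm,uvt,uvs in(("amber",T(372,562),S(167,225)),("clear",T(263,551),S(213,157))): print(nm,onplane("top",uvt,.059),onplane("scene",uvs,.059))
print("dish",onplane("top",T(610,573),.01))
print("lid edge mid",world(q,lid(th,-110)),"hinge",world(q,(-5,-110,115.5)),"knob home",world(q,R(0)),"box corners",world(q,(0,-110,160)))
E
python3 fit.py
```

```text
pose [ 0.6717 -0.0552 -0.0361]
[[-2.3742 -2.3754]
 [ 1.1189 -2.5491]
 [ 1.2684 -0.3315]
 [-2.3605  0.7982]
 [ 0.7648  0.1707]
 [-1.773   1.2455]
 [-1.1505 -0.6385]
 [-0.2593 -0.5555]
 [ 3.074  -2.8964]
 [-4.5754  2.7153]
 [ 4.2825  3.0533]
 [-4.0355 -0.4256]
 [-0.4918 -0.126 ]
 [-2.1401 -2.3252]]
lid [1.0121] [[-0.7202  0.1924]
 [ 2.1053  0.0367]
 [-0.9708 -3.7326]
 [ 2.3373  0.0061]]
lid [1.0121] [[-0.7202  0.1924]
 [ 2.1053  0.0367]
 [-0.9708 -3.7326]
 [ 2.3373  0.0061]]
rod top [21.2041] [0.3059 0.0003]
rod scene [21.5397] [ 0.084  -0.2066]
key top [-117.6963   44.4794] (np.float64(-117.69634347975101), np.float64(44.47942301496477), np.float64(99.042518284555))
key scene [-116.6873   42.2808] (np.float64(-116.68726726432901), np.float64(42.28082847393783), np.float64(99.25759525567844))
amber [ 0.4669 -0.0833] [ 0.4672 -0.0856]
clear [ 0.4748 -0.0057] [ 0.4763 -0.0089]
dish [ 0.4606 -0.264 ]
lid edge mid [ 0.6013 -0.1627  0.2363] hinge [ 0.6627 -0.165   0.1155] knob home [ 0.4858 -0.1586  0.07  ] box corners [ 0.6677 -0.1651  0.16  ]
```

Pose fits: yaw about −0.036 rad, rod about 21 mm out, lid about 1.01 rad open, and the two cameras agree on the vials within 3 mm. Next: turn, close the fingers, and travel high to just behind the lid.

Emit:
carry_out(
  linear=[
    [0, 0, -70],
    [40, 36, -70],
    [330, 294, -70],
    [330, 294, -70],
    [330, 294, -70],
    [330, 294, -70],
    [330, 294, -70],
    [330, 294, -70],
    [330, 294, -70],
    [330, 294, -70],
  ],
  roll=[-0.12, -0.23, -0.23, -0.23, -0.23, -0.23, -0.23, -0.23, -0.23, -0.23],
  fingers=[0, 0, 0, 0, 0, 0, 0, 0, 0, 0],
  squeeze=20,
)

```text
t: 0.93
ee_pos: [0.3602, 0.2665, 0.2997]
eef_rot: [-3.141, 0.0, -0.036]
ft_force: [0.6, 1.1, -0.0]
grip_width: -0.0002
```

Emit:
carry_out(
  linear=[
    [0, 0, 0],
    [0, 0, 0],
  ],
  roll=[0, 0],
  fingers=[0, 0],
)

```text
t: 1.1
ee_pos: [0.3607, 0.2667, 0.2999]
eef_rot: [-3.141, -0.0, -0.041]
ft_force: [0.1, 0.3, -0.5]
grip_width: 0.0002
```

Emit:
carry_out(
  linear=[
    [297, 419, 0],
    [297, 419, 0],
    [297, 419, 0],
    [297, 419, 0],
    [297, 419, 0],
    [297, 419, 0],
    [297, 419, 0],
    [297, 419, 0],
    [297, 419, 0],
    [297, 419, 0],
  ],
  roll=[0, 0, 0, 0, 0, 0, 0, 0, 0, 0],
  fingers=[0, 0, 0, 0, 0, 0, 0, 0, 0, 0],
)

```text
t: 1.93
ee_pos: [0.5892, -0.0807, 0.2989]
eef_rot: [-3.141, 0.001, -0.035]
ft_force: [1.7, 0.8, 0.2]
grip_width: -0.0002
```

Emit:
carry_out(
  linear=[
    [27, 40, 0],
    [54, 81, 0],
    [54, 81, 0],
    [54, 81, 0],
    [54, 81, 0],
  ],
  roll=[0, 0, 0, 0, 0],
  fingers=[0, 0, 0, 0, 0],
)

```text
t: 2.35
ee_pos: [0.6397, -0.1625, 0.2977]
eef_rot: [-3.141, 0.003, -0.037]
ft_force: [0.1, 0.9, -0.2]
grip_width: -0.0003
```

```bash
python3 - <<'E'
from station import state, optics
import cv2
s=state();print(s["t"],s["ee_pos"],s["eef_rot"])
a=optics.grab_frame("top")[150:310,330:530,::-1];b=optics.grab_frame("scene")[180:400,150:400,::-1]
cv2.imwrite("pics/lid1.png",cv2.hconcat([cv2.resize(a,(400,320)),cv2.resize(b,(364,320))]))
E
```

```text
2.35 [ 0.63971007 -0.16254673  0.29771271] [-3.14147057e+00  2.97268038e-03 -3.69942259e-02]
```

View pics/lid1.png

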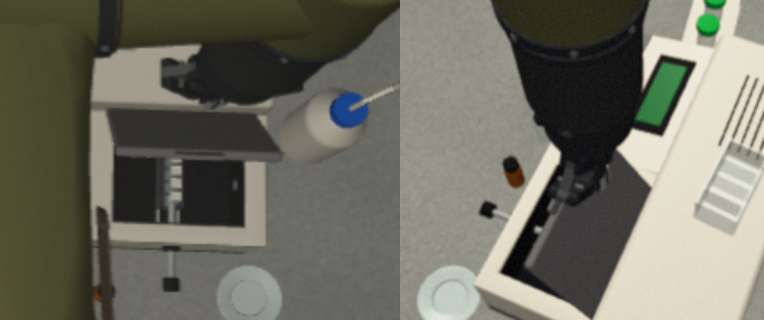

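Fingers hang just behind the lid plate, clear of everything. Next: descend and begin the arc.

Emit:
carry_out(
  linear=[
    [0, 0, 40],
    [0, 0, 79],
    [-5, 0, 79],
    [-10, 0, 81],
    [-15, 0, 84],
    [-20, 0, 86],
    [-25, 0, 89],
    [-30, 0, 92],
    [-34, 0, 95],
    [-34, 0, 95],
  ],
  roll=[0, 0, 0, 0, 0, 0, 0, 0, 0, 0],
  fingers=[0, 0, 0, 0, 0, 0, 0, 0, 0, 0],
)

```text
t: 3.28
ee_pos: [0.6045, -0.1619, 0.2053]
eef_rot: [3.142, -0.001, -0.037]
ft_force: [1.2, 0.5, 1.2]
grip_width: -0.0002
```

Emit:
carry_out(
  linear=[
    [-4, 0, 4],
    [-8, 0, 8],
    [-12, 0, 12],
    [-16, 0, 17],
    [-22, 0, 26],
    [-28, 0, 35],
    [-33, 0, 45],
    [-37, 0, 55],
    [-39, 0, 62],
    [-39, 0, 62],
  ],
  roll=[0, 0, 0, 0, 0, 0, 0, 0, 0, 0],
  fingers=[0, 0, 0, 0, 0, 0, 0, 0, 0, 0],
)

```text
t: 4.12
ee_pos: [0.5647, -0.1603, 0.1403]
eef_rot: [-3.141, 0.004, -0.037]
ft_force: [0.6, 0.8, 0.5]
grip_width: -0.0
```

Emit:
carry_out(
  linear=[
    [0, 0, 4],
    [0, 0, 7],
    [0, 0, 10],
    [0, 0, 12],
    [0, 0, 13],
    [0, 0, 14],
    [0, 0, 14],
  ],
  roll=[0, 0, 0, 0, 0, 0, 0],
  fingers=[0, 0, 0, 0, 0, 0, 0],
)

```text
t: 4.7
ee_pos: [0.5661, -0.1604, 0.1285]
eef_rot: [3.142, 0.0, -0.037]
ft_force: [0.1, -0.4, -0.1]
grip_width: -0.0001
```

```bash
python3 - <<'E'
from station import state, optics
import cv2
s=state();print(s["t"],s["ee_pos"],s["ft_force"])
a=optics.grab_frame("top")[150:310,330:530,::-1];b=optics.grab_frame("scene")[180:400,150:400,::-1]
cv2.imwrite("pics/lid2.png",cv2.hconcat([cv2.resize(a,(400,320)),cv2.resize(b,(364,320))]))
E
```

```text
4.7 [ 0.56613964 -0.16041937  0.12853852] [ 0.10822388 -0.43803247 -0.10122877]
```

View pics/lid2.png

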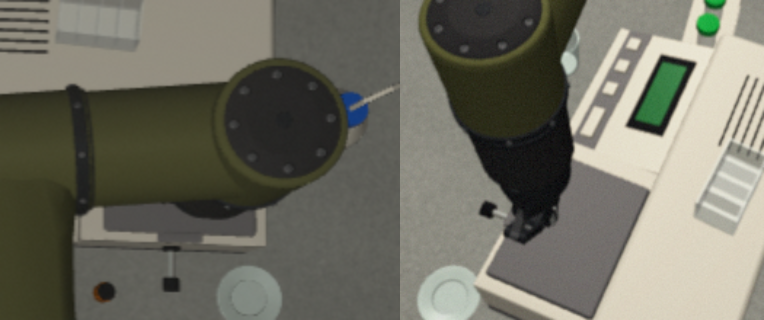

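The lid is nearly flat. I'll press gently until the stop shows up in the force.

Emit:
carry_out(
  linear=[
    [0, 0, 1],
    [0, 0, 2],
    [0, 0, 3],
    [0, 0, 3],
  ],
  roll=[0, 0, 0, 0],
  fingers=[0, 0, 0, 0],
)

```text
t: 5.13
ee_pos: [0.5663, -0.1604, 0.1276]
eef_rot: [3.141, -0.001, -0.036]
ft_force: [-4.3, 3.0, 8.2]
grip_width: -0.0
```

Emit:
carry_out(
  linear=[
    [0, 0, 2],
    [0, 0, 2],
    [0, 0, -20],
    [-10, 0, -32],
    [-50, 0, -32],
    [-90, 0, -32],
    [-121, 0, -32],
    [-121, 0, -32],
    [-121, 0, 0],
    [-121, 0, 20],
  ],
  roll=[0, 0, 0, 0, 0, 0, 0, 0, 0, 0],
  fingers=[0, 0, 0, 0, 0, 0, 0, 0, 0, 0],
)

```text
t: 5.97
ee_pos: [0.4453, -0.1556, 0.1051]
eef_rot: [-3.14, -0.003, -0.037]
ft_force: [0.2, 0.3, -1.4]
grip_width: -0.0001
```

Emit:
carry_out(
  linear=[
    [0, 0, 20],
    [0, 0, 41],
    [0, 0, 41],
  ],
  roll=[0, 0, 0],
  fingers=[0, 0, 0],
)

```text
t: 6.22
ee_pos: [0.4428, -0.1555, 0.0602]
eef_rot: [-3.14, 0.007, -0.037]
ft_force: [-0.6, -0.5, -0.2]
grip_width: 0.0001
```

```bash
python3 - <<'E'
from station import state, optics
import cv2
s=state();print(s["t"],s["ee_pos"],s["ft_force"])
a=optics.grab_frame("top")[180:320,330:505,::-1];b=optics.grab_frame("scene")[180:400,150:400,::-1]
cv2.imwrite("pics/rod1.png",cv2.hconcat([cv2.resize(a,(400,320)),cv2.resize(b,(364,320))]))
E
```

```text
6.2167 [ 0.44277945 -0.15546055  0.06017515] [-0.57646812 -0.46886827 -0.23929841]
```

View pics/rod1.png

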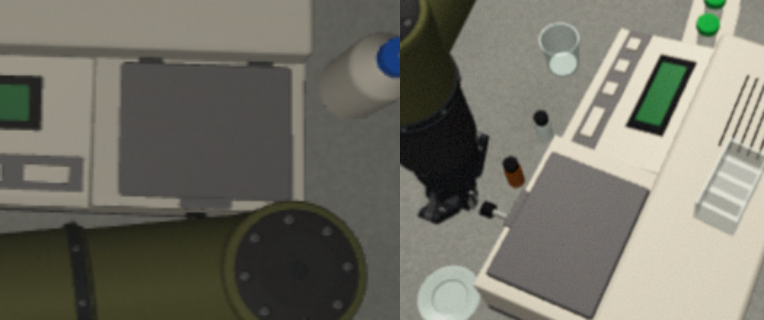

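The lid lies flat, and the fingers are just in front of the knob at its height, aligned in y. Pushing it home.

Emit:
carry_out(
  linear=[
    [5, 1, 0],
    [10, 1, 0],
    [14, 1, 0],
    [18, 1, 0],
    [22, 1, 0],
    [25, 1, 0],
    [28, 1, 0],
    [30, 1, 0],
    [30, 1, 0],
  ],
  roll=[0, 0, 0, 0, 0, 0, 0, 0, 0],
  fingers=[0, 0, 0, 0, 0, 0, 0, 0, 0],
)

```text
t: 7.07
ee_pos: [0.4742, -0.1582, 0.0646]
eef_rot: [3.141, 0.003, -0.037]
ft_force: [-7.2, -0.0, 4.0]
grip_width: 0.0001
```

Emit:
carry_out(
  linear=[
    [2, 0, 0],
    [4, 0, 0],
    [4, 0, 0],
  ],
  roll=[0, 0, 0],
  fingers=[0, 0, 0],
)

```text
t: 7.32
ee_pos: [0.4743, -0.1585, 0.0644]
eef_rot: [3.141, 0.013, -0.037]
ft_force: [-24.9, 5.1, 15.8]
grip_width: 0.0001
```

The knob stopped firmly at the predicted home position. Backing off, rising, and moving over the zero key.

Emit:
carry_out(
  linear=[
    [-12, 0, 0],
    [-25, 0, 0],
    [-25, 0, -40],
    [-25, 0, -80],
    [-25, 0, -105],
    [0, -40, -105],
    [25, -80, -105],
    [50, -120, -105],
    [75, -153, -105],
    [75, -153, -105],
  ],
  roll=[0, 0, 0, 0, 0, 0, 0, 0, 0, 0],
  fingers=[0, 0, 0, 0, 0, 0, 0, 0, 0, 0],
)

```text
t: 8.15
ee_pos: [0.562, -0.0041, 0.1689]
eef_rot: [-3.141, -0.001, -0.034]
ft_force: [-1.3, -0.5, -0.7]
grip_width: -0.0004
```

Emit:
carry_out(
  linear=[
    [0, 0, 0],
    [0, 0, 0],
    [0, 0, 0],
  ],
  roll=[0, 0, 0],
  fingers=[0, 0, 0],
)

```text
t: 8.4
ee_pos: [0.5598, -0.0082, 0.1696]
eef_rot: [3.142, -0.0, -0.037]
ft_force: [-0.5, 0.2, -0.0]
grip_width: 0.0004
```

```bash
python3 - <<'E'
from station import state, optics
import cv2
s=state();print(s["t"],s["ee_pos"],s["ft_force"])
a=optics.grab_frame("top")[180:320,330:505,::-1];b=optics.grab_frame("scene")[180:400,150:400,::-1]
cv2.imwrite("pics/key1.png",cv2.hconcat([cv2.resize(a,(400,320)),cv2.resize(b,(364,320))]))
E
```

```text
8.4 [ 0.55975895 -0.00825     0.16964767] [-0.51475023  0.23113842 -0.00554979]
```

View pics/key1.png

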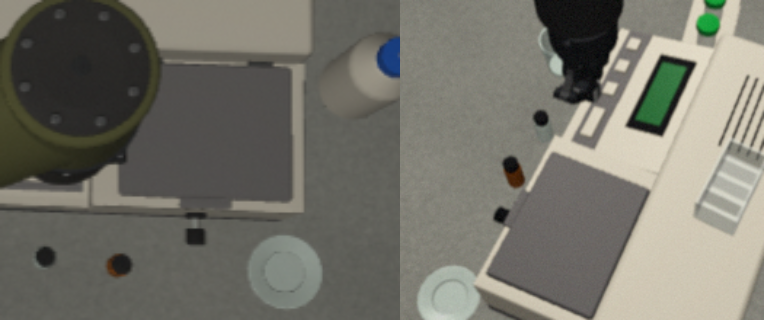

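Top: the knob's front end is at about (195,243) in the crop, about 21 mm closer than before, so it's home. Vials and dish are undisturbed, and the fingers hang over the key. Descending with a 5 mm forward correction.

Emit:
carry_out(
  linear=[
    [-5, 0, 20],
    [-5, 0, 45],
    [-5, 0, 60],
    [-5, 0, 65],
    [-5, 0, 65],
  ],
  roll=[0, 0, 0, 0, 0],
  fingers=[0, 0, 0, 0, 0],
)

```text
t: 8.92
ee_pos: [0.5538, -0.0088, 0.1038]
eef_rot: [3.141, 0.002, -0.038]
ft_force: [-1.1, 0.2, 0.0]
grip_width: -0.0003
```

Emit:
carry_out(
  linear=[
    [0, 0, 2],
    [0, 0, 4],
    [0, 0, 5],
    [0, 0, 5],
  ],
  roll=[0, 0, 0, 0],
  fingers=[0, 0, 0, 0],
)

```text
t: 9.25
ee_pos: [0.5552, -0.0079, 0.1006]
eef_rot: [-3.141, -0.002, -0.037]
ft_force: [1.5, -0.1, 0.9]
grip_width: 0.0003
```

Force just starting to appear; continuing down in small steps.

Emit:
carry_out(
  linear=[
    [0, 0, 1],
    [0, 0, 2],
    [0, 0, 3],
    [0, 0, 3],
    [0, 0, 3],
  ],
  roll=[0, 0, 0, 0, 0],
  fingers=[0, 0, 0, 0, 0],
)

```text
t: 9.67
ee_pos: [0.5554, -0.0079, 0.0976]
eef_rot: [3.142, -0.002, -0.037]
ft_force: [1.9, -0.1, 4.1]
grip_width: 0.0004
```

Emit:
carry_out(
  linear=[
    [0, 0, 1],
    [0, 0, 2],
    [0, 0, 2],
    [0, 0, 2],
  ],
  roll=[0, 0, 0, 0],
  fingers=[0, 0, 0, 0],
)

```text
t: 10.0
ee_pos: [0.5555, -0.0079, 0.0963]
eef_rot: [3.141, -0.002, -0.036]
ft_force: [0.8, 1.0, 8.4]
grip_width: -0.0001
```

Emit:
carry_out(
  linear=[
    [0, 0, 1],
    [0, 0, 2],
    [0, 0, 3],
    [0, 0, 3],
    [0, 0, 3],
  ],
  roll=[0, 0, 0, 0, 0],
  fingers=[0, 0, 0, 0, 0],
)

```text
t: 10.42
ee_pos: [0.5558, -0.008, 0.0959]
eef_rot: [3.141, -0.004, -0.036]
ft_force: [-6.4, 2.9, 18.9]
grip_width: 0.0001
```

Firm stop at 19 N, about 4.5 mm below first contact. Lifting straight up and clear.

Emit:
carry_out(
  linear=[
    [0, 0, -10],
    [0, 0, -40],
    [0, 0, -80],
    [0, 0, -120],
    [-40, 0, -140],
    [-80, 0, -160],
    [-110, -30, -160],
    [-110, -60, -160],
    [-110, -100, -160],
    [-110, -140, -160],
  ],
  roll=[0, 0, 0, 0, 0, 0, 0, 0, 0, 0],
  fingers=[0, 0, 0, 0, 0, 0, 0, 0, 0, 0],
)

```text
t: 11.25
ee_pos: [0.4485, 0.1373, 0.2516]
eef_rot: [-3.141, 0.001, -0.037]
ft_force: [1.2, 0.2, 0.1]
grip_width: 0.0001
```

Emit:
carry_out(
  linear=[
    [0, -40, 0],
    [0, -80, 0],
    [0, -120, 0],
    [0, -150, 0],
    [0, -150, 0],
    [0, -150, 0],
  ],
  roll=[0, 0, 0, 0, 0, 0],
  fingers=[0, 0, 0, 0, 0, 0],
)

```text
t: 11.75
ee_pos: [0.4544, 0.287, 0.2494]
eef_rot: [3.138, 0.004, -0.034]
ft_force: [-0.2, -0.2, -0.0]
grip_width: -0.0
```

```bash
python3 - <<'E'
from station import state, optics
import cv2
s=state();print(s["t"],s["ee_pos"],s["ft_force"])
a=optics.grab_frame("top")[125:315,200:520,::-1];cv2.imwrite("pics/end.png",cv2.resize(a,(800,475),interpolation=cv2.INTER_CUBIC))
E
```

```text
11.75 [0.45441546 0.28700178 0.24937034] [-0.20293062 -0.19144808 -0.03323578]
```

View pics/end.png

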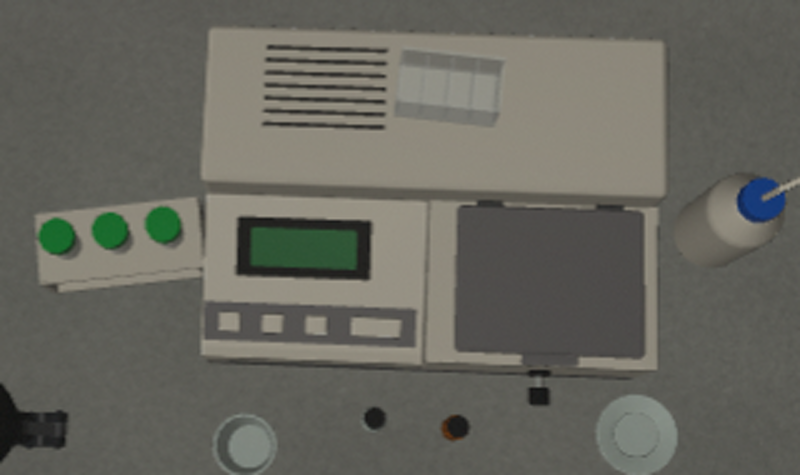

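The lid lies flat and the knob's front end is at (539,404). All four keys are up and every bystander is in its original spot. The arm is clear, so I'm handing in.

```bash
python3 -c "
from station import sign_off; print(sign_off())"
```

```text
the job is handed in; nothing more can be done
None
```

The job is done and handed in at about 12 s of robot time, though the system gave no verdict. I closed the lid with shut fingertips along its outer face, pushed the cell-changer knob home, then pressed the zero key right down and released it.

| Part | How far it went | Force |
|---|---|---|
| Lid | Fingertip stopped at 127.6 mm above the bench; fully shut is 127.5 mm | 8 N |
| Knob | Fingertip stopped at x = 0.474 m, about 1 mm from the predicted home position | 25 N |
| Zero key | Firm stop about 4.5 mm below first contact, held more than 0.1 s | 19 N |

In the last top picture the lid is flat, the knob is about 21 mm further in (as far as I measured it pulled out), and all keys look up. The vials, beaker, dish, rack, wash bottle and cell box look unmoved. I judged the keys and loose things by eye from that picture rather than measuring them.

My first pose fit was up to about 5 pixels off at some corners of the instrument, probably because they are rounded. The contact positions agreed with it to 1–2 mm. No check failed.

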